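# Gather the spacers in the tray's lip corner

## Task

Release the parts tray by pressing down the tail of the hold-down lever so that its foot rises well clear of the tray's rim, and leave the lever raised. Then take the tray by its overhead handle, lift it clear off its rest and tilt it by about 30 degrees towards the corner with the pouring lip, so that all four brass spacers slide together into that corner. Finish still holding the tray steady in the air at that tilt, spacers in the corner, ready for a colleague with tweezers; leave the other things on the bench where they are.

Things in the scene. Friction and masses are not known exactly. Their poses are not given: they have to be found in the camera images.
- tray: White plastic open parts tray, 160 (x) x 120 (y) x 42 mm, walls and floor 4 mm, about 0.3 kg, with an overhead handle bar. The corner at +x -y has a pouring lip that sticks out about 20 mm at the rim. Origin: centre of the underside, z up. At the start it lies level on the tray rest, axes within 0.03 rad of the rest's.
- tray_handle (a point): Middle of the tray's handle bar, 95 mm above the middle of its underside. The bar runs along the tray's x between two end posts (22 mm wide), 14 mm thick in y, 22 mm tall (z 84 to 106 mm), open below: grip here, closing along the tray's y. Axes as the tray's.
- lip_corner (a point): Inner floor corner of the tray beneath the pouring lip (76, -56, 4 mm in the tray's frame), where the spacers are to gather.
- lip_corner_under (a point): Outer underside corner of the tray beneath the pouring lip (80, -60, 0 mm in the tray's frame): its lowest point when tilted that way.
- rest: Fixed dark grey plate 18 mm thick on the bench, on which the tray lies. Origin on the bench, under the middle of the tray's place; the plate spans x -170 to +90, y -75 to +75 mm. Beside the tray's -x end a small black head (30 mm square about x -125, y -35 mm; top 81 mm above the bench) carries the hold-down lever.
- lever_hinge (a point): Pivot of the hold-down lever, at (-125, -35, 68) mm in the rest's frame; the pivot line is along the rest's y. Axes as the rest's.
- lever (a joint): Steel hold-down lever, rad: 0 at the start with its rubber foot (12 mm wide, 49 mm from the pivot to the rest's +x) 1 mm over the tray's end rim; grows to a stop at 1.15 as the foot rises. Friction 0.15 N m (3 to 5 N at the tail): it stays where it is left. From 0.7 up the tray lifts straight out.
- lever_tail (a point): Middle of the upper face of the lever's thumb tail, a pad 24 x 26 x 8 mm on the side of the pivot away from the tray. From the pivot, in the rest's frame, with a = 0.87 - joint value: x = -50 cos a + 4 sin a, z = 50 sin a + 4 cos a (mm). Pressing it down raises the foot. Free room above and beside it.
- spacer0: One of four equal polished brass spacers in the tray: upright round disc 18 mm across, 10 mm high, 20 g, loose on the tray floor, away from the lip corner at the start. Origin: centre of its underside. They are slippery: on the tray they slide from about 10 degrees of tilt, and along a wall from about 15 to 20.
- spacer1: One of four equal polished brass spacers in the tray: upright round disc 18 mm across, 10 mm high, 20 g, loose on the tray floor, away from the lip corner at the start. Origin: centre of its underside. They are slippery: on the tray they slide from about 10 degrees of tilt, and along a wall from about 15 to 20.
- spacer2: One of four equal polished brass spacers in the tray: upright round disc 18 mm across, 10 mm high, 20 g, loose on the tray floor, away from the lip corner at the start. Origin: centre of its underside. They are slippery: on the tray they slide from about 10 degrees of tilt, and along a wall from about 15 to 20.
- spacer3: One of four equal polished brass spacers in the tray: upright round disc 18 mm across, 10 mm high, 20 g, loose on the tray floor, away from the lip corner at the start. Origin: centre of its underside. They are slippery: on the tray they slide from about 10 degrees of tilt, and along a wall from about 15 to 20.
- loupe: Black eyepiece loupe, 38 mm across, 34 mm high, standing on the bench beside the rest at its +y side. Bystander: leave it alone. Origin under its centre, z up.
- tweezers: Steel tweezers, 130 mm long, 8 mm high, lying on the bench beside the rest at its -y side. Bystander: leave it alone. Origin under its centre, z up.
- marker: Marker pen with black cap, 130 mm long, 20 mm high, lying on the bench. Bystander: leave it alone. Origin under its centre, z up.
- jar: Clear jar with white lid, 60 mm across, 75 mm high. Bystander: leave it alone. Origin under its centre, z up.
- bottle: Amber bottle with paper label and black cap, 56 mm across, 130 mm high. Bystander: leave it alone. Origin under its centre, z up.
- carton: Small cardboard carton, 90 x 65 x 45 mm. Bystander: leave it alone. Origin under its centre, z up.
- dish: Closed clear petri dish, 82 mm across, 17 mm high, on the bench at the rest's +x end. Bystander: leave it alone. Origin under its centre, z up.
- ruler: Aluminium ruler, 160 x 26 x 4 mm, lying on the bench. Bystander: leave it alone. Origin under its centre, z up.

How it is judged:
On the way, in this order (a step that is already met when the one before it is completed fails the run):
1. the hold-down lever is raised while the tray still lies on its rest (value of joint lever above 0.6 rad and height (world z) of tray below 0.03 m and angle between tray's own z axis and vertical below 0.1 rad), for 0.2 s.
2. the tray is lifted off its rest in the gripper (height (world z) of lip_corner_under above 0.03 m and contact force between the fingers and tray above 1 N and contact force between tray and rest below 0.1 N), for 0.2 s.
At the end, for the whole second after the job is handed in: The gripper alone still holds the tray, off the rest and lever, lowest corner over 30 mm above the bench, tilted 0.3 to 1.0 rad and still; all four spacers at rest within 55 mm of the inner lip corner; the lever still raised beyond 0.6 rad (all of step 2 and value of joint lever above 0.6 rad and angle between tray's own z axis and vertical between 0.3 and 1 rad and linear speed of each of tray, spacer0, spacer1, spacer2, spacer3 below 0.03 m/s and distance between each of spacer0, spacer1, spacer2, spacer3 and lip_corner below 0.055 m); the arm keeps its last pose, push and grip.
It fails at once if something else on the bench was pushed away (moved over 30 mm) (distance of any of loupe, tweezers, marker, jar, bottle, carton, dish, ruler from where it was at the start of the episode above 0.03 m).
It also fails if it takes over 51 s, if anything falls off the work surface, if the arm or the gripper's body presses on something with over 40 N, if the wrist force passes 120 N, or if a joint passes its speed limit or range.

## Robot

A 6-joint arm with a two-finger parallel gripper is mounted at the origin on the work surface. World frame = base frame: x ahead of the robot, y to its left, z up, the work surface at z = 0. Lengths are in m, angles in rad, forces in N, time in s.
With the tool pointing down it reaches from about 0.4 to 0.825 m from the base axis. Payload 7 kg.
Tool frame: the origin (TCP) lies midway between the tips of the shut fingers; the grasp point (between the pads) lies 19 mm behind it (env.hold_point_z is the distance from the TCP to the grasp point, in m); z points along the fingers, y is the line along which they close (so a half turn about z gives the same grasp; the last joint's range is limited). The gripper opens to 85 mm and grips with 20 to 120 N. Pads are 22 mm wide; open, the fingers measure 114 mm over their backs; the gripper's body (76 mm by 85 mm) begins 54 mm behind the grasp point. The pads swing forward as they close: fully open they stand 13 mm farther back than shut.
Start: joints at [-0.94, 0.359, 0.012, 0, -1.224, -0.288], TCP at [0.227, -0.636, 0.231] pointing down, gripper open.
Joint ranges: [-3.07, 3.07], [-1.43, 2.12], [-1.02, 1.25], [-3.03, 1.67], [-3.05, -0], [-3.03, 3.03]. Speed limits (rad/s): [2.39, 2.39, 3.01, 3.14, 3.14, 3.14].

## Interface

Orientations are given as a unit quaternion [w, x, y, z].
In Python, from rig import env gives the robot as it stands.
- The arm moves only by the tool drive_tool, never from a script. Its argument "commands" is a list of rows, each a list of 7 numbers: the shift along the tool's x, y, z in cm, then the turn, a rotation vector about the tool's x, y, z in degrees, then the gripper command: -1 is shut, 1 is fully open, values between are in proportion. A call has 1 to 20 rows; each row shifts and turns the commanded pose from where the row before left it, along the tool's axes as they then stand; what a row does not reach is not made up. A row lasts 1/10 s, in which the tool goes at most 50 mm and 8.59 degrees, less where a joint would pass 70% of its speed; a pose out of reach is approached as far as the arm can. A call is refused whole if a number of a shift passes 5 or a number of a turn 8.59, either way. A call with a gripper value outside its range is refused whole. The fingers move at their own pace and stop on an object; the grip force is fixed at half the most. Time passes only in rows, so rows that do not move let the fingers close. It gives the time, the measured TCP pose, the force, the opening and the grip force at its end, in the units of the state.
- env.get_obs(): the state, without advancing time (a new reading comes with each control period).
- env.camera(name): name is "scene" or "top" or "wrist"; returns the picture (480x640x3 uint8, red, green, blue); there is no depth.
- env.calibration(name): a dict with "vfov" (degrees; the focal length in pixels is half the picture's height over the tangent of half this angle, whatever the lens; pixels are square), "cx", "cy" (the principal point, pixels), "xyz" and "orientation" of the camera in the world. Camera axes: x right, y up, looking along -z (the intrinsics and any distortion apply to the point x, -y, -z); pixel columns grow to the right and rows downward; lengths in m; the calibration is good to about 2 mm. A picture is of the moment at which its call begins: read the wrist's pose just before it. calibration takes no time and is no camera call; for the wrist camera it gives the pose at the moment of the call.
- env.job_done(): hands the job in; it is judged then, once.
The state is a dict: "t": time; "joint_pos": joint angles; "qd": joint speeds; "tau": joint torques, N m; "tcp_pos": TCP position; "eef_rot": TCP orientation; "wrist_force": force on the tool from outside, world axes, zero at the start; "wrist_torque": the same for the moment, N m; "finger_gap": finger opening in m; "grip_force": force on a finger pad.
Only numpy, scipy, OpenCV 4.12 (cv2) and the standard library are available. Lean on these libraries where they do the work, as an engineer would, in place of code of your own. Each camera call takes 0.05 s, during which the arm holds its last target. There are 200 camera calls.

## Working session

There is one attempt and no reset: what is moved stays moved. The work goes in short steps, Python scripts to look and compute and a tool call to move; the robot and the scene stay as the last step left them, time stands still between calls to the robot, and variables do not carry over. Pictures are saved under pics/ and viewed, at most 10 in all, crops included, and the job is handed in when it is done.

Besides the shell and the picture viewer there is one more tool, called after "Request:" as name(argument=value, ...), one argument or row to a line, values as JSON. drive_tool: Moves the arm, as the interface text tells. Its arguments: {"type":"object","properties":{"commands":{"type":"array","items":{"type":"array","items":{"type":"number"}}}},"required":["commands"]}

```bash
mkdir -p pics; ls
python3 - <<'E'
from rig import env
import cv2
for n in("top","scene"):
    print(n,env.calibration(n)); cv2.imwrite(f"pics/{n}0.png",env.camera(n)[:,:,::-1])
o=env.get_obs();print(o['t'],o['tcp_pos'],o['eef_rot'],env.hold_point_z)
E
```

```text
pics
top {'vfov': 57.369774141199215, 'cx': 321.79458429653, 'cy': 241.40538395155912, 'xyz': array([ 0.3532199 , -0.01982428,  1.08555451]), 'orientation': array([ 0.71016229,  0.0432342 , -0.06563062, -0.69963773])}
scene {'vfov': 50.03762625406326, 'cx': 315.9889702242314, 'cy': 238.00025036851042, 'xyz': array([ 1.35019897, -0.19110699,  0.80325641]), 'orientation': array([0.69669495, 0.31954607, 0.28076352, 0.57764895])}
0.1 [ 0.22672391 -0.63533206  0.23046525] [-1.89215107e-04 -1.70520112e-01  9.85353919e-01  7.13775357e-04] 0.0187
```

View pics/top0.png

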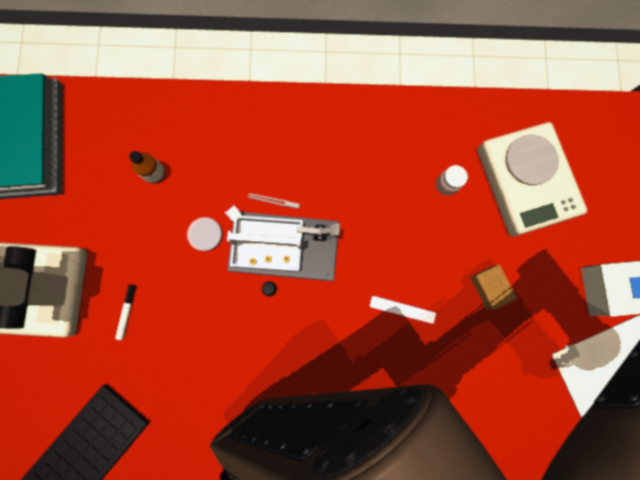

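View pics/scene0.png

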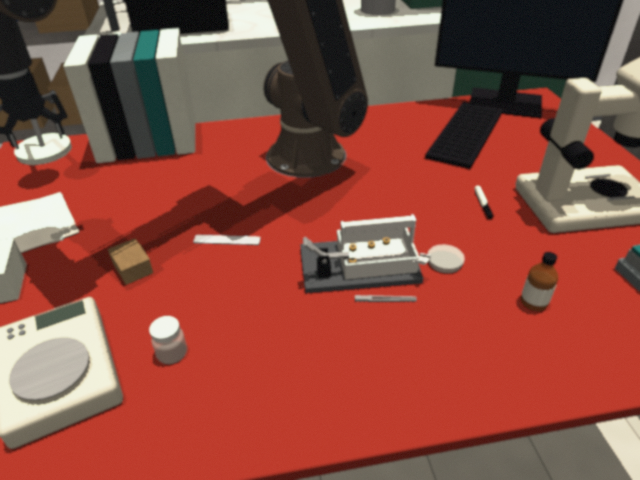

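Run:
```python
import cv2
t=cv2.imread("pics/top0.png")[185:295,210:355]; s=cv2.imread("pics/scene0.png")[200:310,290:470]
t=cv2.resize(t,None,fx=5.5,fy=5.45,interpolation=cv2.INTER_CUBIC)
cv2.imwrite("pics/tc.png",cv2.resize(cv2.imread("pics/top0.png")[185:295,210:355],(725,550),interpolation=cv2.INTER_CUBIC))
cv2.imwrite("pics/sc.png",cv2.resize(s,(792,484),interpolation=cv2.INTER_CUBIC))
```

```text
(no output)
```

View pics/tc.png

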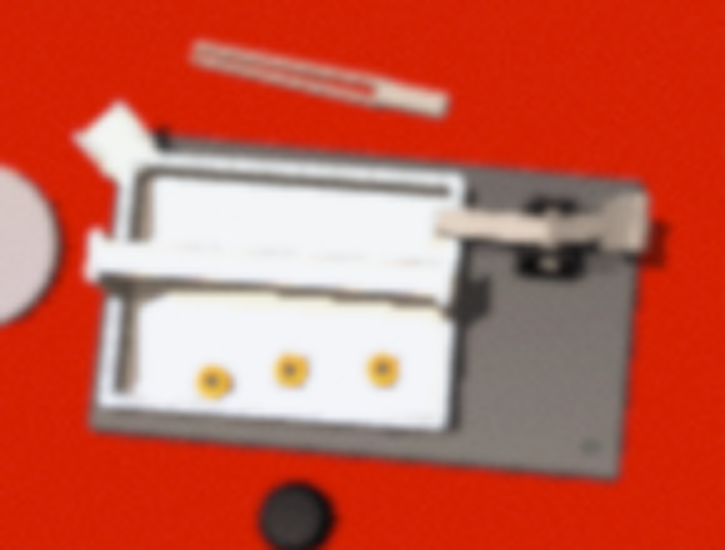

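View pics/sc.png

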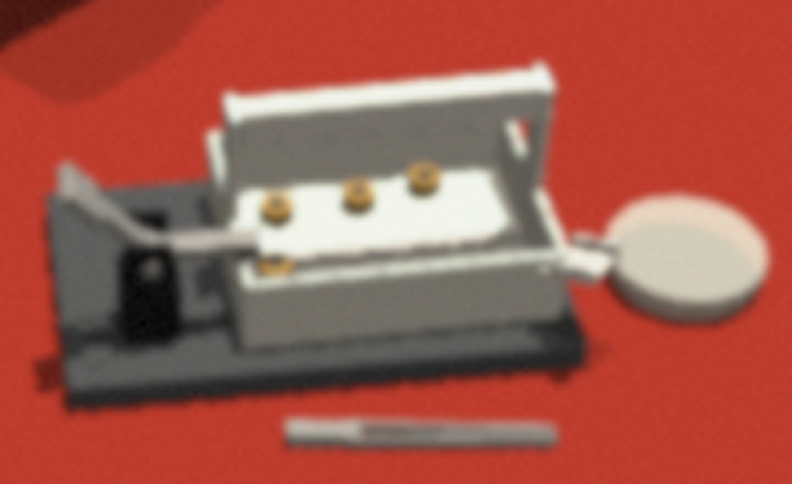

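```bash
cat > h.py <<'E'
from rig import env
import numpy as np
from scipy.spatial.transform import Rotation as R
from scipy.optimize import least_squares
def q(o): return R.from_quat(np.r_[o[1:],o[0]])
def proj(n,P,c=None):
    c=c or env.calibration(n); p=q(c['orientation']).inv().apply(np.atleast_2d(P)-c['xyz'])
    f=240/np.tan(np.radians(c['vfov'])/2); d=-p[:,2]
    return np.c_[c['cx']+f*p[:,0]/d, c['cy']-f*p[:,1]/d]
def place(p,L): # p=x,y,yaw
    return R.from_euler('z',p[2]).apply(np.atleast_2d(L))+[p[0],p[1],0]
T=lambda u,v:(210+u/5-.4,185+v/5-.4)
S=lambda u,v:(290+u/4.4-.4,200+v/4.4-.4)
def fit(obs,p0):
    def f(p): return np.concatenate([proj(n,place(p,np.array(L)/1e3))[0]-uv for n,L,uv in obs])
    s=least_squares(f,p0); return s.x,s.fun.reshape(-1,2)
E
python3 - <<'E'
from h import *
rest=[("top",(-170,75,18),T(618,477)),("top",(-170,-75,18),T(648,185)),("top",(90,75,18),T(90,430)),
("scene",(-170,75,18),S(48,195)),("scene",(-170,-75,18),S(65,387)),("scene",(90,-75,18),S(583,348))]
tray=[("top",(80,60,60),T(97,403)),("top",(-80,60,60),T(452,432)),("top",(-80,-60,60),T(467,175)),
("top",(80,-7,124),T(92,230)),("top",(80,7,124),T(90,278)),
("scene",(-80,-7,124),S(226,116)),("scene",(80,-7,124),S(553,90)),("scene",(-80,-60,18),S(240,348)),("scene",(80,-60,18),S(567,316)),("scene",(-80,-60,60),S(240,280))]
for o in(rest,tray):
    p,r=fit(o,[.4,.1,1.57]); print(p.round(4)); print(r.round(1).tolist())
p,_=fit(rest,[.4,.1,1.57])
for a in(.87,.27,-.13):
    c,s=np.cos(a),np.sin(a); P=np.array([-125-50*c+4*s,-35,68+50*s+4*c])/1e3
    print(place(p,P), [((proj('top',place(p,P))-[210,185])*5).round(),((proj('scene',place(p,P))-[290,200])*4.4).round()])
o=env.get_obs(); print(o['tcp_pos'],q(o['eef_rot']).as_matrix().round(3).tolist())
E
```

```text
[0.5128 0.0796 1.4839]
[[0.7, 0.6], [0.4, -1.1], [-0.4, -0.9], [-0.9, -1.4], [-0.2, -0.2], [1.3, -0.8]]
[0.5083 0.0783 1.5084]
[[1.1, -0.2], [-1.5, -0.7], [-0.3, 0.6], [0.3, 1.4], [-0.0, -2.0], [0.5, -0.6], [-0.3, -1.2], [0.5, -0.2], [-2.0, 0.1], [0.8, 1.0]]
[[ 0.53431026 -0.07708124  0.10879575]] [array([[620., 220.]]), array([[ 82., 187.]])]
[[ 0.53275334 -0.09495115  0.08519166]] [array([[655., 233.]]), array([[ 47., 227.]])]
[[ 0.53249512 -0.09791493  0.06548454]] [array([[658., 241.]]), array([[ 42., 258.]])]
[ 0.22672391 -0.63533206  0.23046525] [[-0.942, -0.336, -0.001], [-0.336, 0.942, 0.001], [0.0, 0.001, -1.0]]
```

Request:
drive_tool(
  commands=[
    [0,0,0,0,0,-8.35,-1],
    [0,0,0,0,0,-8.35,-1],
    [0,0,0,0,0,-8.35,-1],
    [0,0,0,0,0,-8.35,-1],
    [0,0,0,0,0,-8.35,-1],
    [0,0,0,0,0,-8.35,-1],
    [0,0,0,0,0,-8.35,-1],
    [0,0,0,0,0,-8.35,-1],
  ],
)

```text
t: 0.9
tcp_pos: [0.2267, -0.6354, 0.2307]
eef_rot: [0.0, -0.687, 0.727, 0.001]
wrist_force: [0.1, 0.4, -0.2]
finger_gap: -0.0001
grip_force: 0.0
```

Request:
drive_tool(
  commands=[
    [-3.52,-1.7,0,0,0,0,-1],
    [-3.52,-1.7,0,0,0,0,-1],
    [-3.52,-1.7,0,0,0,0,-1],
    [-3.52,-1.7,0,0,0,0,-1],
    [-3.52,-1.7,0,0,0,0,-1],
    [-3.52,-1.7,0,0,0,0,-1],
    [-3.52,-1.7,0,0,0,0,-1],
    [-3.52,-1.7,0,0,0,0,-1],
    [-3.52,-1.7,0,0,0,0,-1],
    [-3.52,-1.7,0,0,0,0,-1],
    [-3.52,-1.7,0,0,0,0,-1],
    [-3.52,-1.7,0,0,0,0,-1],
    [-3.52,-1.7,0,0,0,0,-1],
    [-3.52,-1.7,0,0,0,0,-1],
    [-3.52,-1.7,0,0,0,0,-1],
    [-3.52,-1.7,0,0,0,0,-1],
    [0,0,0,0,0,0,-1],
    [0,0,0,0,0,0,-1],
  ],
)

```text
t: 2.7
tcp_pos: [0.5332, -0.0897, 0.2307]
eef_rot: [-0.0, -0.685, 0.728, 0.0]
wrist_force: [-0.5, -0.2, 0.3]
finger_gap: -0.0001
grip_force: 0.0
```

Run:
```python
from h import *
import cv2
cv2.imwrite("pics/w1.png",env.camera("wrist")[:,:,::-1])
o=env.get_obs();M=q(o['eef_rot']).as_matrix();print(o['t'],o['joint_pos'],o['tcp_pos'],M.round(4).tolist())
print('to go cm',(M.T@(np.array([.5331,-.0908,.135])-o['tcp_pos'])*100).round(2))
```

```text
2.75 [ 1.94610599e-01  1.38557328e-01 -2.84779569e-01 -1.63062810e-04
 -1.14854410e+00 -2.55965832e-01] [ 0.53288776 -0.09039869  0.23085692] [[-0.0614, -0.9981, -0.0011], [-0.9981, 0.0614, -0.0001], [0.0001, 0.0011, -1.0]]
to go cm [ 0.04 -0.03  9.59]
```

View pics/w1.png

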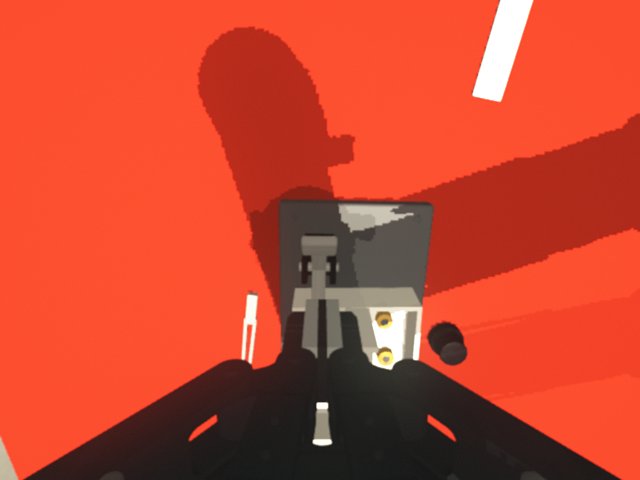

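The wrist view shows the tail pad at about (319,243), rest's −x corners at (280,201) and (432,205); the lever lines up with the shut fingers. I'll compare these with the predictions.

Run:
```python
from h import *
p=[.5128,.0796,1.4839];t=[.5083,.0783,1.5084]
a=.87;P=lambda L:proj('wrist',place(p,np.array(L)/1e3)).round(0)
print(P((-154,-35,108.8)),P((-170,-75,18)),P((-170,75,18)),proj('wrist',place(t,np.array([-.08,.06,.06]))))
```

```text
[[319. 252.]] [[278. 202.]] [[436. 206.]] [[423.82508251 308.07016523]]
```

Request:
drive_tool(
  commands=[
    [0,0,2.5,0,0,0,-1],
    [0,0,2.7,0,0,0,-1],
    [0,0,2.7,0,0,0,-1],
    [0,0,2.7,0,0,0,-1],
    [0,0,0.6,0,0,0,-1],
    [0,0,0.6,0,0,0,-1],
    [0,0,0.6,0,0,0,-1],
    [0,0,0.6,0,0,0,-1],
    [0,0,0.6,0,0,0,-1],
    [0,0,0.6,0,0,0,-1],
  ],
)

```text
t: 3.75
tcp_pos: [0.5299, -0.105, 0.0969]
eef_rot: [-0.009, -0.686, 0.727, -0.005]
wrist_force: [-19.3, -87.5, 53.7]
finger_gap: 0.0001
grip_force: 49.8
```

Request:
drive_tool(
  commands=[
    [0,0,0.5,0,0,0,-1],
    [0,0,0.5,0,0,0,-1],
    [0,0,0.5,0,0,0,-1],
    [0,0,0.3,0,0,0,-1],
    [0,0,0.2,0,0,0,-1],
    [0,0,0.2,0,0,0,-1],
    [0,0,0,0,0,0,-1],
    [0,0,0,0,0,0,-1],
    [0,0,0,0,0,0,-1],
  ],
)

```text
t: 4.65
tcp_pos: [0.5334, -0.09, 0.0671]
eef_rot: [0.0, -0.685, 0.729, 0.0]
wrist_force: [1.2, 0.3, 1.9]
finger_gap: -0.0001
grip_force: 0.6
```

Request:
drive_tool(
  commands=[
    [0,0,-3,0,0,0,-1],
    [0,0,-4,0,0,0,-1],
    [0,0,-4,0,0,0,-1],
    [0,0,-4,0,0,0,-1],
    [0,0,-2,0,0,0,-1],
    [0,0,0,0,0,0,-1],
  ],
)

```text
t: 5.25
tcp_pos: [0.5345, -0.09, 0.2405]
eef_rot: [0.002, -0.685, 0.729, -0.001]
wrist_force: [0.0, 0.2, -0.9]
finger_gap: -0.0003
grip_force: 0.0
```

Run:
```python
from h import *
import cv2
w=env.camera("wrist")[:,:,::-1][170:400,220:480]; s=env.camera("scene")[:,:,::-1][190:300,280:470]
cv2.imwrite("pics/b2.png",np.hstack([cv2.resize(w,(400,354)),cv2.resize(s,(400,354))]))
cv2.imwrite("pics/t2.png",cv2.resize(env.camera("top")[:,:,::-1][185:295,210:355],(725,550),interpolation=cv2.INTER_CUBIC))
```

```text
(no output)
```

View pics/b2.png

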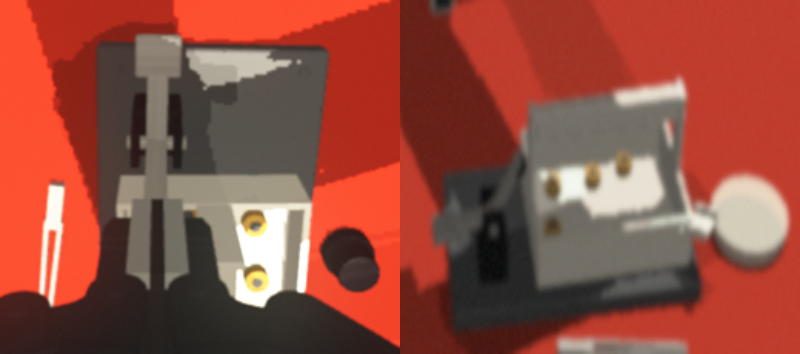

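The lever is up: the tail is level in the wrist view and the foot is raised in the scene view. Next I move over the handle.

Request:
drive_tool(
  commands=[
    [-2.77,0.6,0,0,0,0,1],
    [-2.77,0.6,0,0,0,0,1],
    [-2.77,0.6,0,0,0,0,1],
    [-2.77,0.6,0,0,0,0,1],
    [-2.77,0.6,0,0,0,0,1],
    [-2.77,0.6,0,0,0,0,1],
    [0,0,2,0,0,0,1],
    [0,0,0,0,0,0,1],
    [0,0,0,0,0,0,1],
  ],
)

```text
t: 6.3
tcp_pos: [0.507, 0.0772, 0.2163]
eef_rot: [-0.002, -0.685, 0.729, 0.0]
wrist_force: [0.8, 0.5, 0.9]
finger_gap: 0.0854
grip_force: 0.0
```

Run:
```python
from h import *
import cv2
im=env.camera("wrist")[:,:,::-1].copy()
t=[.5083,.0783,1.5084]
for L in [(x,y,124) for x in(-80,80) for y in(-7,7)]+[(x,y,60) for x in(-80,80) for y in(-60,60)]:
    u=proj('wrist',place(t,np.array(L)/1e3))[0].round().astype(int); cv2.circle(im,tuple(map(int,u)),3,(255,0,255),1)
cv2.imwrite("pics/w3.png",im)
o=env.get_obs();M=q(o['eef_rot']).as_matrix();print(o['t'],o['finger_gap'],o['tcp_pos'],(M.T@(np.array([.5083,.0783,.094])-o['tcp_pos'])*100).round(2))
```

```text
6.35 0.0851947430223779 [0.50751752 0.07717667 0.21697737] [-0.13 -0.09 12.3 ]
```

View pics/w3.png

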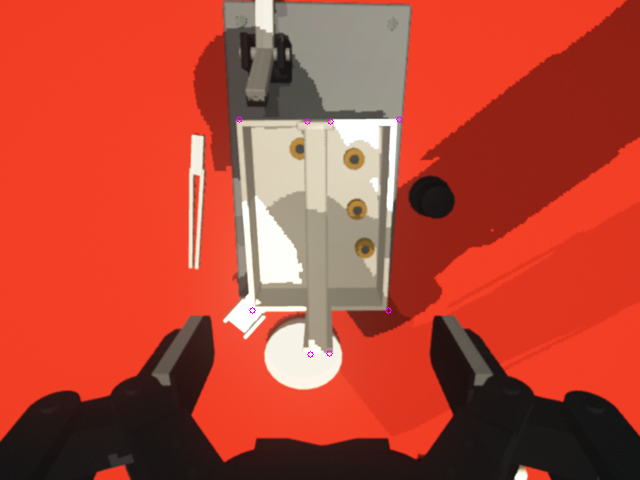

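The projected tray corners lie on the pictured rim to within 2–3 px, and all four spacers are visible at about (299,148), (353,158), (357,209) and (364,247). Descending and gripping.

Request:
drive_tool(
  commands=[
    [-0.1,-0.1,2,0,0,0,1],
    [0,0,2.5,0,0,0,1],
    [0,0,2.5,0,0,0,1],
    [0,0,2,0,0,0,1],
    [0,0,1.5,0,0,0,1],
    [0,0,1.2,0,0,0,1],
    [0,0,0.6,0,0,0,1],
    [0,0,0,0,0,0,1],
    [0,0,0,0,0,0,-1],
    [0,0,0,0,0,0,-1],
    [0,0,0,0,0,0,-1],
    [0,0,0,0,0,0,-1],
    [0,0,0,0,0,0,-1],
    [0,0,0,0,0,0,-1],
    [0,0,0,0,0,0,-1],
    [0,0,0,0,0,0,-1],
  ],
)

```text
t: 7.95
tcp_pos: [0.5091, 0.0787, 0.0945]
eef_rot: [0.0, -0.685, 0.729, -0.0]
wrist_force: [1.5, -0.3, 0.5]
finger_gap: 0.0131
grip_force: 61.2
```

Request:
drive_tool(
  commands=[
    [0,0,-0.4,0,0,0,-1],
    [0,0,-0.8,0,0,0,-1],
    [0,0,-1,0,0,0,-1],
    [0,0,-1,0,0,0,-1],
    [0,0,-1,0,0,0,-1],
    [0,0,-1,0,0,0,-1],
    [0,0,-1,0,0,0,-1],
    [0,0,-1,0,0,0,-1],
    [0,0,-1,0,0,0,-1],
    [0,0,-1,0,0,0,-1],
    [0,0,-1,0,0,0,-1],
    [0,0,-1,0,0,0,-1],
    [0,0,-0.8,0,0,0,-1],
    [0,0,-0.4,0,0,0,-1],
    [0,0,0,0,0,0,-1],
    [0,0,0,0,0,0,-1],
    [0,0,0,0,0,0,-1],
  ],
)

```text
t: 9.65
tcp_pos: [0.5084, 0.0785, 0.2178]
eef_rot: [-0.0, -0.685, 0.729, 0.0]
wrist_force: [-0.2, -0.2, -4.7]
finger_gap: 0.0127
grip_force: 60.5
```

Request:
drive_tool(
  commands=[
    [0,0,0,-0.5,0.5,0,-1],
    [0,0,0,-1,1,0,-1],
    [0,0,0,-1.2,1.2,0,-1],
    [0,0,0,-1.2,1.2,0,-1],
    [0,0,0,-1.2,1.2,0,-1],
    [0,0,0,-1.2,1.2,0,-1],
    [0,0,0,-1.2,1.2,0,-1],
    [0,0,0,-1.2,1.2,0,-1],
    [0,0,0,-1.2,1.2,0,-1],
    [0,0,0,-1.2,1.2,0,-1],
    [0,0,0,-1.2,1.2,0,-1],
    [0,0,0,-1.2,1.2,0,-1],
    [0,0,0,-1.2,1.2,0,-1],
    [0,0,0,-1.2,1.2,0,-1],
    [0,0,0,-1.2,1.2,0,-1],
    [0,0,0,-1.2,1.2,0,-1],
    [0,0,0,-1.2,1.2,0,-1],
    [0,0,0,-1.2,1.2,0,-1],
    [0,0,0,-1.2,1.2,0,-1],
    [0,0,0,-1.2,1.2,0,-1],
  ],
)

```text
t: 11.65
tcp_pos: [0.5088, 0.0786, 0.2183]
eef_rot: [-0.282, -0.657, 0.699, 0.009]
wrist_force: [0.4, -0.2, -3.6]
finger_gap: 0.0131
grip_force: 60.7
```

Request:
drive_tool(
  commands=[
    [0,0,0,-0.5,0.5,0,-1],
    [0,0,0,0,0,0,-1],
    [0,0,0,0,0,0,-1],
    [0,0,0,0,0,0,-1],
    [0,0,0,0,0,0,-1],
    [0,0,0,0,0,0,-1],
    [0,0,0,0,0,0,-1],
    [0,0,0,0,0,0,-1],
    [0,0,0,0,0,0,-1],
    [0,0,0,0,0,0,-1],
  ],
)

```text
t: 12.65
tcp_pos: [0.5088, 0.0786, 0.2183]
eef_rot: [-0.287, -0.656, 0.698, 0.009]
wrist_force: [-0.9, -1.1, -3.6]
finger_gap: 0.013
grip_force: 60.7
```

Run:
```python
from h import *
import cv2
o=env.get_obs();M=q(o['eef_rot']).as_matrix()
w=env.camera("wrist")[:,:,::-1]; s=env.camera("scene")[:,:,::-1]
cv2.imwrite("pics/w4.png",w); cv2.imwrite("pics/s4.png",s)
D=np.diag([-1,1,-1.]); Rt=M@D; org=np.array(o['tcp_pos'])-M[:,2]*.0187-Rt@[0,0,.095]
print(o['t'],np.degrees(np.arccos(-M[2,2])),o['finger_gap'],o['grip_force'],Rt@[.08,-.06,0]+org)
np.save("tr.npy",np.c_[Rt,org])
c=Rt@[.076,-.056,.004]+org
for n in('scene','wrist','top'): print(n,proj(n,c))
im=s; u=proj('scene',c)[0].astype(int); u=np.clip(u,[100,75],[540,405])
cv2.imwrite("pics/both4.png",np.hstack([cv2.resize(im[u[1]-70:u[1]+50,u[0]-90:u[0]+60],(400,320)),cv2.resize(w,(400,320))]))
```

```text
12.65 33.371874932700415 0.012966245012189735 60.65228998661041 [0.52990364 0.11610655 0.10014006]
scene [[396.0229129  229.95387885]]
wrist [[236.70784895 364.78733433]]
top [[249.08589936 230.32359766]]
```

View pics/both4.png

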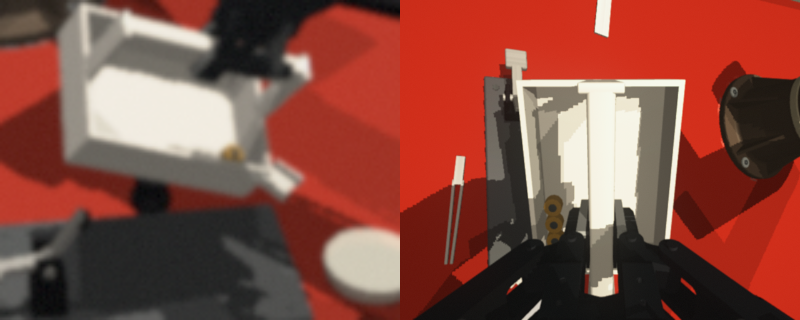

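Run:
```python
from h import *
import cv2
A=np.load("tr.npy");w=cv2.imread("pics/w4.png");s=cv2.imread("pics/s4.png")
w=cv2.resize(w[250:420,180:340],(640,680),interpolation=cv2.INTER_CUBIC); s=cv2.resize(s[180:260,330:440],(660,480),interpolation=cv2.INTER_CUBIC)
for L in [(67,-47),(49,-47),(31,-47),(13,-47),(67,-29),(49,-29),(67,-11)]:
    P=A[:,:3]@np.array([*L,14])/1e3+A[:,3]
    a=proj('wrist',P)[0]; b=proj('scene',P)[0]; print(L,a.round(),b.round())
    cv2.circle(w,tuple(int(v) for v in (a-[180,250])*4),5,(255,0,255),2);cv2.circle(s,tuple(int(v) for v in (b-[330,180])*6),5,(255,0,255),2)
cv2.imwrite("pics/b5.png",np.hstack([cv2.resize(w,(395,420)),cv2.resize(s,(400,420))]))
```

```text
(67, -47) [247. 363.] [395. 223.]
(49, -47) [245. 338.] [387. 222.]
(31, -47) [243. 312.] [380. 220.]
(13, -47) [241. 285.] [373. 219.]
(67, -29) [275. 363.] [394. 216.]
(49, -29) [274. 338.] [386. 215.]
(67, -11) [304. 363.] [393. 209.]
```

View pics/b5.png

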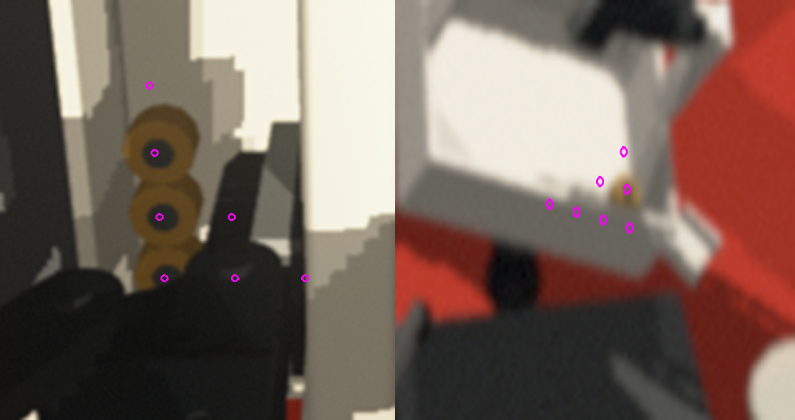

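The enlarged crops show three spacers along the −y wall at tray x of about 67, 49 and 31 mm. The fourth sits at (67,−29). All are within about 46 mm of the lip corner, the tilt is 33° and the lever is still up, so I'm handing in.

```bash
python3 -c "
from rig import env
print(env.job_done())"
```

```text
the job is handed in; nothing more can be done
None
```

The job is handed in, with no verdict returned: the lever was left raised, and the tray is held about 33° towards the lip with its lowest corner about 100 mm up and all four spacers within about 46 mm of the lip corner. While I pressed the lever, the wrist force reached about 105 N (limit 120 N).

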